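# Shut and lock the photometer's filter cover

### The job

The photometer's filter cover has been left ajar: press it shut first, then take the driver from its stand and with it turn both captive screws on the cover clockwise, in either order, fully home to the stop (slot in line with the green mark). Leave the cover shut and put the driver back upright in its stand, blade down in the hole; do not knock over or shift the bottles, the wash bottle or the beaker.

Things in the scene. Friction and masses are not known exactly. Their poses are not given: they have to be found in the camera images.
- photometer: White and teal instrument, 300 deep (x), 360 wide (y), 163 high; teal chimney on top at +y, up to 244. Fixed. Origin: centre of the underside; its front (-x) faces the robot. Above a 60 high upright front the face slopes up and back 35 degrees from level: a tool square to it leans 35 degrees. The hinged cover lies on the face, centred 50 to the -y side.
- cover (a joint): Grey filter cover on the sloping face, 130 along the slope, 190 wide, 6 thick, hinged along its upper edge. 0 rad = shut flat on the face; grows as the lower edge lifts (up to 0.9). It stays where it is left and is shut by pressing down near its lower edge with about 2 N.
- cover_edge (a point): Middle of the cover's lower (free) edge on the outer surface. x points from the lower edge to the hinge along the cover, z out of the cover; the hinge line lies 130 from here along +x and 6 below the surface. It turns with the cover.
- screw_left (a joint): Turn of the captive brass screw at the left (+y) of the cover, rad. 0 = slot across the slope (loose), grows clockwise seen from outside to the stop at 1.55 = slot along the slope, in line with the green mark (fully home). Stiff, about 0.06 N m.
- screw_right (a joint): The same for the screw at the right (-y) of the cover.
- slot_left (a point): Centre of the left screw's slot, on the slot's floor. The head is 30 in diameter and stands 11 off the cover; its slot is 7 wide, 23 long, 8 deep with closed ends. y runs along the slot and z out of the head; it turns with the screw and the cover. It lies 70 to the +y side of the cover's middle and 30 up from its lower edge.
- slot_right (a point): The same for the right screw (70 to the -y side).
- driver: Flat-blade driver, 146 long, 0.12 kg, blade down in its stand. Origin: centre of the blade's tip; z points to the handle, x along the blade's width. Blade 18 wide, 4 thick (2.4 over the last 3), 16 long; shank diameter 10; black collar, diameter 34, 60 to 66 from the tip; red square handle 24 x 24, flats square to x and y, 66 to 146 from the tip.
- driver_tip (a point): Same as the driver's origin: centre of the blade's tip.
- driver_grip (a point): Place to grip, on the handle's axis 110 above the tip.
- stand: Blue driver stand, block 70 x 70 x 66 high, fixed, with an upright hole of diameter 25 right through at its centre. The driver's collar rests on the top, so that the tip hangs 6 above the table. Origin: centre of its underside.
- b1: small white sample bottle, diameter 40, height 85. Bystander, loose; origin: centre of its underside.
- b2: small white sample bottle, diameter 40, height 85. Bystander, loose; origin: centre of its underside.
- b3: small white sample bottle, diameter 40, height 85. Bystander, loose; origin: centre of its underside.
- b4: amber reagent bottle, diameter 40, height 120, standing close beside the driver stand. Bystander, loose; origin: centre of its underside.
- wash: tall wash bottle, diameter 68, blue cap and bent spout, height 200. Bystander, loose; origin: centre of its underside.
- beaker: glass beaker, diameter 60, height 80. Bystander, loose; origin: centre of its underside.
There are look-alikes about, which are no part of the job. What is shaped like the driver but blue or purple is not meant.

How it is judged (in metres and radians):
On the way, in this order (a step that is already met when the one before it is completed fails the run):
1. the cover is pressed shut, both screws still loose (value of joint cover below 0.06 rad and not (value of joint screw_left above 1.35 rad) and not (value of joint screw_right above 1.35 rad)), for 0.2 s.
2. one of the screws is fully home, the driver's blade in its slot (value of joint cover below 0.06 rad and ((value of joint screw_left above 1.35 rad and distance between driver_tip and slot_left below 0.012 m) or (value of joint screw_right above 1.35 rad and distance between driver_tip and slot_right below 0.012 m))), for 0.1 s.
3. both screws are fully home, the driver's blade in the slot of the one turned last (value of joint cover below 0.06 rad and value of joint each of screw_left, screw_right above 1.35 rad and (distance between driver_tip and slot_left below 0.012 m or distance between driver_tip and slot_right below 0.012 m)), for 0.1 s.
At the end, for the whole second after the job is handed in: Cover shut (within 0.06 rad), both screws turned to 1.35 rad or more, and the driver at rest in its stand: blade down, tip within 15 mm of the stand's axis and less than 12 mm above the table, upright within 0.15 rad (value of joint cover below 0.06 rad and value of joint each of screw_left, screw_right above 1.35 rad and horizontal distance between driver and stand below 0.015 m and height (world z) of driver_tip below 0.012 m and angle between driver's own z axis and vertical below 0.15 rad and linear speed of driver below 0.03 m/s); the robot touches nothing.
It fails at once if a bottle, the wash bottle or the beaker is shifted by more than 30 mm or tipped by more than 0.4 rad ((distance of b1 from where it was at the start of the episode above 0.03 m or angle between b1's own z axis and vertical above 0.4 rad) or (distance of b2 from where it was at the start of the episode above 0.03 m or angle between b2's own z axis and vertical above 0.4 rad) or (distance of b3 from where it was at the start of the episode above 0.03 m or angle between b3's own z axis and vertical above 0.4 rad) or (distance of b4 from where it was at the start of the episode above 0.03 m or angle between b4's own z axis and vertical above 0.4 rad) or (distance of wash from where it was at the start of the episode above 0.03 m or angle between wash's own z axis and vertical above 0.4 rad) or (distance of beaker from where it was at the start of the episode above 0.03 m or angle between beaker's own z axis and vertical above 0.4 rad)).
It also fails if it takes over 72 s, if anything falls off the work surface, if the arm or the gripper's body presses on something with over 40 N, if the wrist force passes 120 N, or if a joint passes its speed limit or range.

### The arm

A 6-joint arm with a two-finger parallel gripper is mounted at the origin on the work surface. World frame = base frame: x ahead of the robot, y to its left, z up, the work surface at z = 0. Lengths are in mm, angles in rad, forces in N, time in s.
With the tool pointing down it reaches from about 375 to 975 mm from the base axis. Payload 3.8 kg.
Tool frame: the origin (TCP) lies on the centre line of the jaws, within the pads' length; the fingertips stand 8 mm ahead of it and the grasp point (between the pads) lies 11 mm behind it; z points along the fingers, y is the line along which they close (so a half turn about z gives the same grasp; the last joint's range is limited). The gripper opens to 85 mm and grips with 20 to 120 N. Pads are 22 mm wide; open, the fingers measure 114 mm over their backs; the gripper's body (76 mm by 85 mm) begins 54 mm behind the grasp point. The pads swing forward as they close: fully open they stand 13 mm farther back than shut.
Start: joints at [1.224, 0.264, 1.604, -0, 1.274, -0.037], TCP at [205.784, 642.861, 208.28] pointing down, gripper open.
Joint ranges: [-2.63, 2.63], [-0.94, 2.18], [0.31, 2.57], [-1.31, 4.45], [0, 2.66], [-2.55, 2.55]. Speed limits (rad/s): [2.57, 2.57, 3.14, 3.14, 3.14, 3.14].

### API

Orientations are given as a unit quaternion [w, x, y, z].
In Python, from station import manip gives the robot as it stands.
- The arm moves only by the shell command python3 -m handwheel 'ROWS'. ROWS is JSON, a list of rows, each a list of 5 numbers: the finger opening in cm, from 0 to 8.54, then the shift along the tool's x, y, z in cm, then the turn about the tool's z in rad. In form: [[hand, tx, ty, tz, twist], ...]. A call has 1 to 10 rows; each row shifts and turns the commanded pose from where the row before left it, along the tool's axes as they then stand; what a row does not reach is not made up. A row lasts 1/8 s, in which the tool goes at most 62.5 mm and 10.7 degrees, less where a joint would pass 70% of its speed; a pose out of reach is approached as far as the arm can. A call with a gripper value outside its range is refused whole. The fingers move at their own pace and stop on an object; the grip force is fixed at half the most. Time passes only in rows, so rows that do not move let the fingers close. It gives the time, the measured TCP pose, the force, the opening and the grip force at its end, in the units of the state.
- manip.observe(): the state, without advancing time (a new reading comes with each control period).
- manip.grab_frame(name): name is "scene" or "side" or "wrist"; returns the picture (420x560x3 uint8, red, green, blue); there is no depth.
- manip.get_calibration(name): a dict with "K" (3x3 intrinsics, pixels), "k1" (the pictures are not rectified: a ray, as slopes to the right and down, at radius r is drawn at 1 + k1 r^2 times it, then the intrinsics apply), "camera_from_world" (4x4, takes a point from world to camera coordinates). Camera axes: x right, y down, z forward; pixel columns grow to the right and rows downward; lengths in mm; the calibration is good to about 2 mm. A picture is of the moment at which its call begins: read the wrist's pose just before it. get_calibration takes no time and is no camera call; for the wrist camera it gives the pose at the moment of the call.
- manip.sign_off(): hands the job in; it is judged then, once.
The state is a dict: "time": time; "joint_pos": joint angles; "qd": joint speeds; "joint_efforts": joint torques, N m; "ee_pos": TCP position; "tcp_rot": TCP orientation; "contact_force": force on the tool from outside, world axes, zero at the start; "ft_torque": the same for the moment, N m; "width": finger opening in mm; "gripper_force": force on a finger pad.
Only numpy, scipy, OpenCV 4.12 (cv2) and the standard library are available. Lean on these libraries where they do the work, as an engineer would, in place of code of your own. Each camera call takes 0.05 s, during which the arm holds its last target. There are 200 camera calls.

## Working session

There is one attempt and no reset: what is moved stays moved. The work goes in short steps, Python scripts to look and compute and a shell command to move; the robot and the scene stay as the last step left them, time stands still between calls to the robot, and variables do not carry over. Pictures are saved under pics/ and viewed, at most 10 in all, crops included, and the job is handed in when it is done.

```bash
ls; mkdir -p pics; python3 - <<'E'
from station import manip
import cv2,numpy as np
np.set_printoptions(precision=4,suppress=True)
print(manip.observe())
for n in ["scene","side","wrist"]:
    c=manip.get_calibration(n);print(n,c)
    f=manip.grab_frame(n);cv2.imwrite(f"pics/{n}0.png",f[:,:,::-1])
E
```

```text
pics
{'time': 0.0, 'joint_pos': array([ 1.2241,  0.2647,  1.6054, -0.    ,  1.2737, -0.0369]), 'qd': array([ 0.0005, -0.0022, -0.0005, -0.0005,  0.0016,  0.0009]), 'joint_efforts': array([ -0.0005, -51.5124, -36.7311,  -0.0001,   0.0129,  -0.0001]), 'ee_pos': array([205.5228, 642.1474, 206.9757]), 'tcp_rot': array([-0.0002,  0.1543,  0.988 , -0.0011]), 'contact_force': array([-0.0285,  0.2147, -0.1982]), 'ft_torque': array([-0.0105,  0.0086, -0.0015]), 'gripper_force': 0.0, 'width': 85.37006481092475}
scene {'K': array([[540.0696,   0.    , 266.0849],
       [  0.    , 540.0696, 211.761 ],
       [  0.    ,   0.    ,   1.    ]]), 'k1': -0.2033909071435784, 'camera_from_world': array([[  -0.1383,    0.9904,    0.0062,   79.4989],
       [   0.6845,    0.1001,   -0.7221, -296.909 ],
       [  -0.7158,   -0.0957,   -0.6917, 1668.451 ],
       [   0.    ,    0.    ,    0.    ,    1.    ]])}
side {'K': array([[413.3076,   0.    , 284.7433],
       [  0.    , 413.3076, 209.1182],
       [  0.    ,   0.    ,   1.    ]]), 'k1': 0.008340084676664404, 'camera_from_world': array([[   0.9542,   -0.2987,    0.019 , -536.2826],
       [  -0.1803,   -0.6243,   -0.7601,  189.551 ],
       [   0.2389,    0.7218,   -0.6496,  895.4244],
       [   0.    ,    0.    ,    0.    ,    1.    ]])}
wrist {'K': array([[302.6101,   0.    , 279.8407],
       [  0.    , 302.6101, 207.2791],
       [  0.    ,   0.    ,   1.    ]]), 'k1': -0.020230972809086173, 'camera_from_world': array([[   0.3054,    0.9522,   -0.0017, -673.7701],
       [   0.9163,   -0.2934,    0.2727,  -34.7423],
       [   0.2591,   -0.0849,   -0.9621,  379.5255],
       [   0.    ,    0.    ,    0.    ,    1.    ]])}
```

View pictures.

View pics/scene0.png

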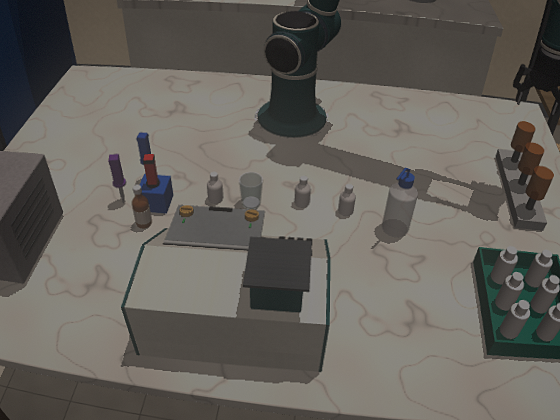

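View pics/side0.png

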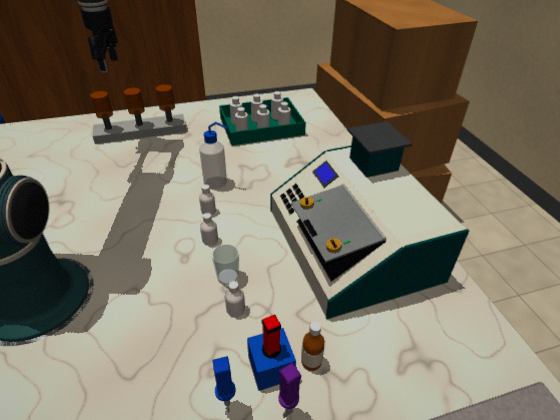

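```bash
cat > h.py <<'E'
from station import manip
import cv2,numpy as np
np.set_printoptions(precision=2,suppress=True)
def ray(c,uv):
    K,k=c["K"],c["k1"]
    p=cv2.undistortPoints(np.array([[uv]],float),K,np.array([k,0,0,0.]))[0,0]
    T=c["camera_from_world"];R=T[:3,:3]
    d=R.T@np.array([p[0],p[1],1]);return -R.T@T[:3,3],d/np.linalg.norm(d)
def plane(c,uv,z):
    o,d=ray(c,uv);return o+d*(z-o[2])/d[2]
def tri(*cu):
    A=0;b=0;rs=[ray(c,u) for c,u in cu]
    for o,d in rs:
        P=np.eye(3)-np.outer(d,d);A=A+P;b=b+P@o
    X=np.linalg.solve(A,b);return X,max(np.linalg.norm((np.eye(3)-np.outer(d,d))@(X-o)) for o,d in rs)
def proj(c,X):
    T=c["camera_from_world"];x=T[:3,:3]@X+T[:3,3];s=x[:2]/x[2];s=s*(1+c["k1"]*(s@s));return c["K"][:2,:2]@s+c["K"][:2,2]
def blobs(img,lo,hi,n=5,amin=20):
    h=cv2.cvtColor(img,cv2.COLOR_RGB2HSV);m=cv2.inRange(h,np.array(lo),np.array(hi))
    N,L,S,C=cv2.connectedComponentsWithStats(m)
    o=sorted([(S[i,4],C[i],S[i,:4]) for i in range(1,N) if S[i,4]>=amin],key=lambda t:-t[0])[:n]
    return o
E
python3 - <<'E'
from h import *
for n in ["scene","side"]:
    im=cv2.imread(f"pics/{n}0.png")[:,:,::-1].copy()
    for nm,lo,hi in [("red",(0,170,60),(6,255,255)),("brass",(12,120,80),(26,255,255)),("blue",(110,150,40),(122,255,255)),("purple",(125,100,40),(150,255,255)),("green",(60,120,60),(85,255,255)),("amber",(5,100,30),(14,255,200))]:
        print(n,nm,*[(int(a),c,b) for a,c,b in blobs(im,lo,hi)])
s=cv2.imread("pics/side0.png");t=cv2.imread("pics/scene0.png")
a=cv2.resize(s[170:390,200:400],None,fx=2.7,fy=2.7,interpolation=cv2.INTER_CUBIC)
b=cv2.resize(t[125:245,100:275],(0,0),fx=3,fy=3,interpolation=cv2.INTER_CUBIC)
cv2.imwrite("pics/c1.png",a);cv2.imwrite("pics/c2.png",np.clip(b*1.6,0,255).astype(np.uint8))
E
```

```text
scene red
scene brass (122, array([543.7 , 172.68]), array([536, 166,  17,  13], dtype=int32)) (92, array([525.91, 126.17]), array([518, 121,  17,  11], dtype=int32)) (82, array([534.88, 148.55]), array([528, 143,  16,  12], dtype=int32)) (68, array([251. , 213.6]), array([245, 210,  13,   8], dtype=int32)) (60, array([185.82, 209.2 ]), array([180, 206,  13,   8], dtype=int32))
scene blue
scene purple (40, array([112.85, 156.85]), array([109, 155,   9,   5], dtype=int32))
scene green (869, array([517.62, 324.76]), array([486, 281,  74,  65], dtype=int32)) (136, array([525.61, 295.62]), array([515, 290,  21,  13], dtype=int32)) (82, array([486.96, 270.  ]), array([482, 263,  12,  17], dtype=int32)) (68, array([520.38, 270.49]), array([512, 268,  16,   8], dtype=int32)) (29, array([487.52, 248.69]), array([479, 247,  21,   6], dtype=int32))
scene amber (1391, array([532.84, 160.96]), array([511, 121,  43,  79], dtype=int32)) (114, array([139.39, 201.73]), array([133, 197,  14,  11], dtype=int32))
side red (275, array([271.66, 341.81]), array([264, 330,  16,  25], dtype=int32)) (171, ar
[... 947 characters left out ...]
[220, 106,  21,  27], dtype=int32)) (110, array([251.3 , 123.95]), array([243, 114,  20,  17], dtype=int32)) (82, array([273.23, 122.44]), array([265, 112,  20,  16], dtype=int32)) (38, array([291.47, 120.82]), array([287, 116,   9,   9], dtype=int32)) (34, array([295.94, 109.88]), array([287,  98,  18,  25], dtype=int32))
side amber (20143, array([96.88, 59.12]), array([  0,   0, 206, 123], dtype=int32)) (8325, array([404.59,  86.83]), array([330,   0, 139, 199], dtype=int32)) (391, array([313.12, 343.96]), array([303, 332,  21,  24], dtype=int32)) (356, array([330.63,  92.64]), array([315,  75,  29,  40], dtype=int32)) (54, array([311.63, 367.59]), array([303, 364,  18,   7], dtype=int32))
```

View pics/c1.png

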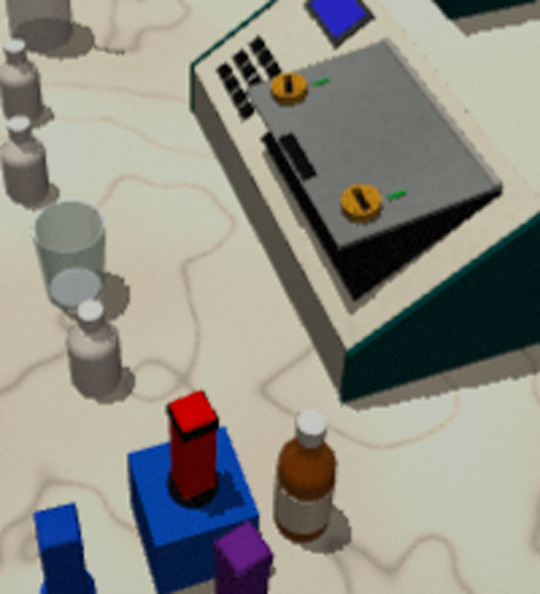

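View pics/c2.png

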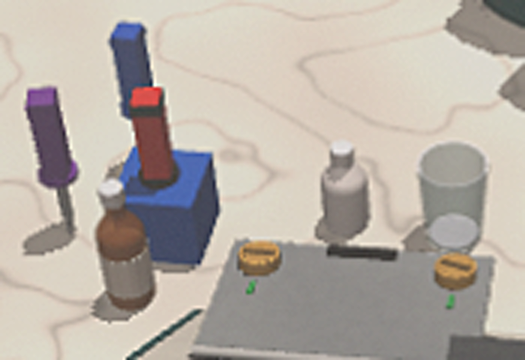

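```bash
python3 - <<'E'
from h import *
sc,sd=manip.get_calibration("scene"),manip.get_calibration("side")
S=lambda x,y:(200+x/2.7,170+y/2.7)
T=lambda x,y:(100+x/3,125+y/3)
def t(nm,a,b): print(nm,*tri((sd,S(*a)),(sc,T(*b))))
t("redtop",(193,410),(148,97))
t("scrR",(361,201),(260,257));t("scrL",(289,87),(456,270))
t("covR hinge",(500,187),(192,352));t("cov low R",(338,246),(236,241));t("cov low L",(250,88),(494,258))
t("handlebar",(298,157),(362,253));t("b4cap",(311,424),(111,188))
print("plane red152",plane(sd,S(193,410),152),plane(sc,T(148,97),152))
for p in [(130,455),(227,429),(258,517)]: print("stand",plane(sd,S(*p),66))
for p in [(213,153),(137,148),(200,222)]: print("standS",plane(sc,T(*p),66))
for p in [(342,403),(190,105)]: print("phot front base",plane(sd,S(*p),0))
print("phot top-front R",plane(sd,S(345,352),60),"L",plane(sd,S(192,66),60))
print("beaker base",plane(sd,S(75,290),0),"b near beaker",plane(sd,S(96,385),0), "others",plane(sd,S(26,195),0),plane(sd,S(20,115),0),"b4",plane(sd,S(303,525),0))
E
```

```text
redtop [ 441.46 -302.27  146.26] 0.0697935444959411
scrR [ 610.07 -166.24  147.88] 0.7002465430877945
scrL [603.35 -26.56 148.01] 0.4077973288410791
covR hinge [ 712.35 -187.09  154.01] 0.5816599385972201
cov low R [ 582.73 -192.36  134.72] 0.8489562976667164
cov low L [576.3   -4.16 136.21] 0.6171636298006984
handlebar [585.64 -98.08 137.83] 0.23128491613121194
b4cap [ 517.43 -313.52  114.3 ] 0.4491232907027431
plane red152 [ 440.35 -305.96  152.  ] [ 448.53 -299.31  152.  ]
stand [ 405.88 -271.5    66.  ]
stand [ 474.57 -271.07   66.  ]
stand [ 474.34 -339.05   66.  ]
standS [ 410.29 -265.95   66.  ]
standS [ 412.84 -332.52   66.  ]
standS [ 495.52 -253.41   66.  ]
phot front base [ 580.94 -233.43    0.  ]
phot front base [565.05 141.43   0.  ]
phot top-front R [ 579.34 -229.77   60.  ] L [563.87 129.39  60.  ]
beaker base [405.44 -63.8    0.  ] b near beaker [ 402.15 -162.78    0.  ] others [384.65  60.32   0.  ] [397.68 173.74   0.  ] b4 [ 516.87 -319.56    0.  ]
```

Scene: red-handled driver at scene (150,167) in the blue stand. The look-alikes are blue (143,147), purple (117,170) and a brown rack at (535,150). In the close crop the red one is in the stand, so that is the driver. The cover is ajar by about 0.46 rad. Next I raise, align and go over the cover.

```bash
python3 -m handwheel '[[0,0,0,-6.2,-0.178],[0,0,0,-6.2,-0.178],[0,-2.68,-5.41,0,0],[0,-2.68,-5.41,0,0],[0,-2.68,-5.41,0,0],[0,-2.68,-5.41,0,0],[0,-2.68,-5.41,0,0],[0,-2.68,-5.41,0,0],[0,-2.68,-5.41,0,0],[0,-2.68,-5.41,0,0]]'; python3 -m handwheel '[[0,-2.68,-5.41,0,0],[0,-2.68,-5.41,0,0],[0,-2.68,-5.41,0,0],[0,-2.68,-5.41,0,0],[0,-2.68,-5.41,0,0],[0,-2.68,-5.41,0,0],[0,0,0,0,0]]'
```

```text
time: 1.4
ee_pos: [440.4, 218.6, 332.2]
tcp_rot: [0.0, -0.023, 1.0, 0.0]
contact_force: [0.7, -0.7, 0.2]
width: 0.3
gripper_force: 0.0
time: 2.28
ee_pos: [616.3, -100.2, 330.4]
tcp_rot: [-0.001, -0.021, 1.0, -0.0]
contact_force: [0.0, 0.2, -0.1]
width: 0.0
gripper_force: 0.0
```

```bash
python3 -m handwheel '[[0,0,0,5.5,0],[0,0,0,5.5,0],[0,0,0,5,0],[0,0,0,2,0],[0,0,0,1.5,0],[0,0,0,1,0],[0,0,0,0,0]]'; python3 -m handwheel '[[0,0,0,1,0],[0,0,0,0,0]]';  python3 -m handwheel '[[0,0,0,0.5,0],[0,0,0,0,0]]'
```

```text
time: 3.15
ee_pos: [616.1, -96.4, 128.0]
tcp_rot: [0.0, -0.023, 1.0, -0.0]
contact_force: [0.1, 0.1, -0.5]
width: 0.1
gripper_force: 0.0
time: 3.4
ee_pos: [615.9, -96.5, 117.5]
tcp_rot: [0.0, -0.023, 1.0, -0.0]
contact_force: [0.3, -0.4, -0.4]
width: 0.1
gripper_force: 0.0
time: 3.65
ee_pos: [615.5, -96.4, 112.1]
tcp_rot: [-0.0, -0.023, 1.0, -0.0]
contact_force: [0.5, -0.3, 1.2]
width: 0.2
gripper_force: 0.2
```

```bash
for i in 1 2 3; do python3 -m handwheel '[[0,0,0,0.3,0],[0,0,0,0,0]]' | grep -E "ee_pos|contact"; done; python3 - <<'E'
from h import *
f=manip.grab_frame("side");cv2.imwrite("pics/s2.png",cv2.resize(f[170:310,240:440],None,fx=3,fy=3,interpolation=cv2.INTER_CUBIC)[:,:,::-1])
E
```

```text
ee_pos: [615.4, -96.4, 109.0]
contact_force: [0.4, 0.1, 0.5]
ee_pos: [615.3, -96.4, 105.9]
contact_force: [0.1, -0.3, 0.8]
ee_pos: [615.3, -96.4, 102.9]
contact_force: [0.4, 0.8, 0.9]
```

View pics/s2.png

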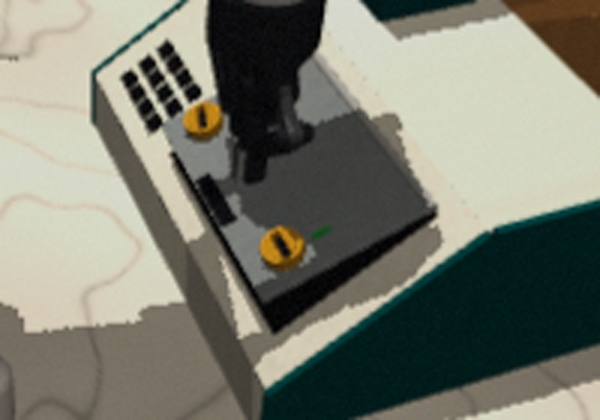

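The fingers are on the cover at about (250,165) in the crop. The gap at the near edge has narrowed but is still open, so I keep pressing.

```bash
for i in 1 2 3 4 5; do python3 -m handwheel '[[0,0,0,0.4,0],[0,0,0,0,0]]' | grep -E "ee_pos|contact"; done
```

```text
ee_pos: [615.2, -96.4, 98.8]
contact_force: [0.7, 0.8, 0.8]
ee_pos: [615.2, -96.4, 94.7]
contact_force: [0.3, -0.1, 0.1]
ee_pos: [615.2, -96.4, 90.8]
contact_force: [0.4, 0.1, -0.3]
ee_pos: [615.2, -96.4, 86.8]
contact_force: [0.2, 0.1, -0.3]
ee_pos: [615.2, -96.4, 82.8]
contact_force: [1.0, -0.8, 0.3]
```

```bash
python3 - <<'E'
from h import *
f=manip.grab_frame("side");a=cv2.resize(f[170:310,240:440],None,fx=3,fy=3,interpolation=cv2.INTER_CUBIC)[:,:,::-1]
g=manip.grab_frame("scene");cv2.imwrite("pics/g3.png",g[:,:,::-1])
b=cv2.resize(g[185:265,145:345],None,fx=3,fy=3,interpolation=cv2.INTER_CUBIC)[:,:,::-1]
cv2.imwrite("pics/s3.png",np.vstack([a[:360],np.clip(b*1.5,0,255).astype(np.uint8)]))
X=np.array([615.2,-96.4,74.8])
for n in ("side","scene"): print(proj(manip.get_calibration(n),X))
E
```

```text
[320.94 245.78]
[220.35 239.28]
```

View pics/s3.png

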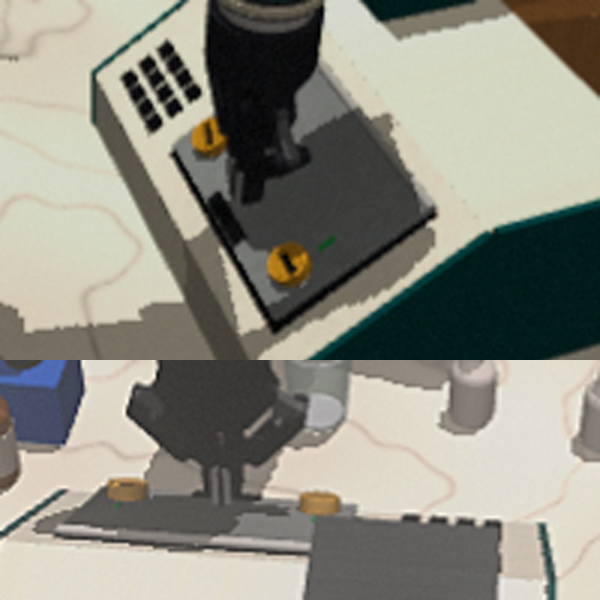

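```bash
python3 - <<'E'
from h import *
sc,sd=manip.get_calibration("scene"),manip.get_calibration("side")
print(tri((sd,(321.7,237.5)),(sc,(219,232.7))))
S=lambda x,y:(240+x/3,170+y/3)
T=lambda x,y:(145+x/3,185+(y-360)/3)
t=lambda n,a,b:print(n,*tri((sd,S(*a)),(sc,T(*b))))
t("scrR",(288,264),(127,487));t("scrL",(209,136),(320,500))
t("hingeR",(434,213),(38,529))
print("front edge z60",plane(sd,S(93,72),60))
print("lowR",plane(sd,S(275,330),75),plane(sd,S(275,330),90))
w=manip.get_calibration("wrist")["camera_from_world"];print(-w[:3,:3].T@w[:3,3],manip.observe()["ee_pos"])
E
python3 -m handwheel '[[0,0,0,0.3,0],[0,0,0,0,0]]'
```

```text
(array([616.58, -96.36,  98.65]), np.float64(1.799707949798695))
scrR [ 619.15 -166.74  106.2 ] 0.5264467765261667
scrL [612.21 -26.4  106.65] 0.3796294508141874
hingeR [ 709.73 -196.98  155.89] 4.874695015727587
front edge z60 [564.1  131.27  60.  ]
lowR [ 600.73 -194.54   75.  ] [ 594.63 -205.74   90.  ]
[545.68 -99.62 249.26] [615.18 -96.36  82.85]
time: 6.05
ee_pos: [615.5, -96.4, 80.1]
tcp_rot: [-0.0, -0.023, 1.0, -0.0]
contact_force: [-0.6, -0.6, -0.5]
width: 0.4
gripper_force: 0.0
```

```bash
for i in 1 2 3 4; do python3 -m handwheel '[[0,0,0,0.2,0],[0,0,0,0,0]]' | grep -E "ee_pos|contact|width"; done
```

```text
ee_pos: [615.8, -96.4, 78.9]
contact_force: [-1.3, 0.9, 4.3]
width: 0.1
ee_pos: [616.0, -96.5, 78.7]
contact_force: [-4.3, 2.1, 13.7]
width: 0.2
ee_pos: [616.1, -96.5, 78.5]
contact_force: [-9.3, 2.2, 22.3]
width: -0.4
ee_pos: [616.2, -96.5, 78.3]
contact_force: [-13.3, 2.9, 30.3]
width: -0.1
```

```bash
python3 -m handwheel '[[0,0,0,-2,0],[0,0,0,-5,0],[0,0,0,-5.5,0],[0,0,0,-5.5,0],[0,0,0,0,0]]'|grep -E "ee|cont"; python3 - <<'E'
from h import *
sc,sd,w=[manip.get_calibration(n) for n in("scene","side","wrist")]
F={n:manip.grab_frame(n) for n in("scene","side","wrist")}
for n in F: cv2.imwrite(f"pics/{n}4.png",F[n][:,:,::-1])
B={n:[b for b in blobs(F[n],(12,120,60),(26,255,255),9)] for n in F}
for n in F: print(n,[(int(a),c) for a,c,_ in B[n]])
for X in ([619,-166.7,106.2],[612.2,-26.4,106.6]): print([proj(c,np.array(X)) for c in(sc,sd,w)])
s=F["side"][170:310,240:440];a=cv2.resize(s,None,fx=2.8,fy=2.8,interpolation=cv2.INTER_CUBIC)
cv2.imwrite("pics/m4.png",np.vstack([a,F["wrist"][:190]][:1]+[np.zeros((1,560,3),np.uint8),F["wrist"][:200]][:])[:,:,::-1])
E
```

```text
ee_pos: [619.2, -97.2, 259.2]
contact_force: [0.6, -0.3, 0.0]
scene [(135, array([543.99, 173.07])), (101, array([526.24, 126.76])), (94, array([535.15, 148.52])), (68, array([186.51, 229.31])), (60, array([250.4 , 233.45]))]
side [(14619, array([418.76,  82.46])), (1398, array([186.3 ,  60.36])), (517, array([ 44.57, 101.98])), (381, array([154.45,  81.99])), (379, array([313.04, 343.84])), (292, array([125.5 ,  89.31])), (275, array([40.11, 41.04])), (222, array([85.64, 56.87])), (216, array([64.88, 86.76]))]
wrist [(1059, array([87.42, 85.37])), (589, array([345.22, 190.81])), (579, array([213.04, 190.91])), (146, array([553.83, 383.59]))]
[array([187.57, 227.14]), array([336.13, 258.16]), array([215.55, 183.95])]
[array([251.8 , 231.56]), array([309.79, 215.46]), array([346.36, 183.73])]
```

View pics/m4.png

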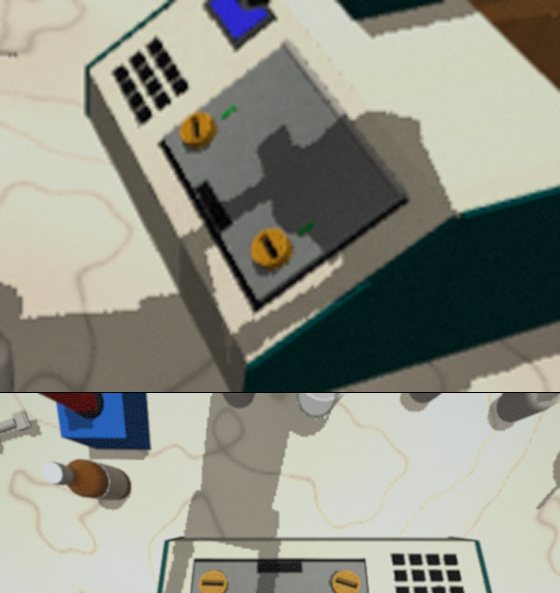

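```bash
python3 - <<'E'
from h import *
sc,sd,w=[manip.get_calibration(n) for n in("scene","side","wrist")]
R=lambda c:c["camera_from_world"][:3,:3]
F={n:cv2.imread(f"pics/{n}4.png")[:,:,::-1].copy() for n in("scene","side","wrist")}
sb=[(a,c+[290,190]) for a,c,_ in blobs(F["side"][190:280,290:350].copy(),(12,120,60),(26,255,255),4)];print(sb)
r,l=[c for a,c in sorted(sb[:2],key=lambda t:-t[1][1])]
P={"R":((sd,r),(sc,(186.5,229.3)),(w,(213.04,190.9))),"L":((sd,l),(sc,(250.4,233.45)),(w,(345.2,190.8)))}
for k,v in P.items(): print(k,"side+scene",*tri(v[0],v[1]),"side+wrist",*tri(v[0],v[2]),"scene+wrist",*tri(v[1],v[2]))
f=F["wrist"];print(blobs(f[:60].copy(),(0,150,40),(8,255,255),2))
cv2.imwrite("pics/w4.png",f[:,:,::-1])
# known-ish points seen in the wrist: b4 cap top, stand
c=manip.get_calibration("wrist")["camera_from_world"];print(c, manip.observe()["joint_pos"])
E
```

```text
[(np.int32(150), array([336.32, 258.62])), (np.int32(123), array([310.29, 216.2 ]))]
R side+scene [ 621.13 -167.3   103.1 ] 1.857511886433764 side+wrist [ 619.18 -166.86  104.8 ] 0.315237537054156 scene+wrist [ 620.08 -168.61  100.09] 0.810049617120658
L side+scene [614.19 -28.04 103.96] 1.4674448266437075 side+wrist [612.86 -27.06 104.67] 0.436862511044261 scene+wrist [613.38 -27.85 102.26] 1.493090007535575
[(np.int32(428), array([75.74,  7.15]), array([48,  0, 48, 20], dtype=int32))]
[[  -0.05    1.      0.    123.98]
 [   0.96    0.04    0.27 -633.53]
 [   0.27    0.01   -0.96  255.41]
 [   0.      0.      0.      1.  ]] [-0.2   0.14  1.67 -0.    1.33 -1.81]
```

View pics/w4.png

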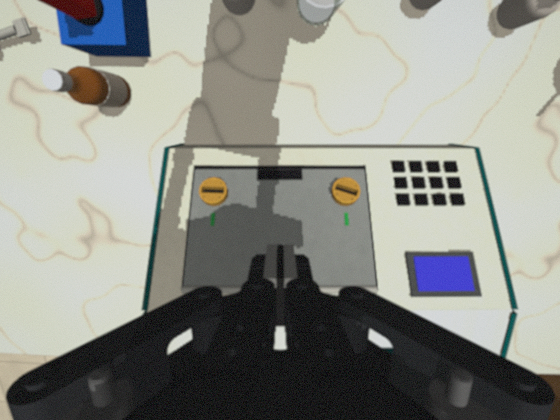

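```bash
python3 - <<'E'
from h import *
w=manip.get_calibration("wrist");p=manip.observe()["ee_pos"];print(p)
for dz in (-8,0,8,16,24): print(dz,proj(w,p+[0,0,dz]))
# slot angles
f=cv2.imread("pics/wrist4.png")
for u,v in ((213,191),(345,191)):
    c=f[v-18:v+18,u-18:u+18];g=cv2.cvtColor(c,cv2.COLOR_BGR2GRAY);hs=cv2.cvtColor(c,cv2.COLOR_BGR2HSV)
    yy,xx=np.mgrid[-18:18,-18:18];m=(g<45)&(xx**2+yy**2<13**2)
    print(m.sum(),xx[m].mean(),yy[m].mean(),cv2.minAreaRect(np.c_[xx[m],yy[m]].astype(np.float32)))
c=manip.get_calibration("wrist")
# driver collar / stand at known heights, from wrist
for nm,q,z in (("stand tr",(124,0),66),("stand br",(125,45),66),("stand bl",(62,45),66),("collar",(92,14),66),("b4cap",(52,80),120)): print(nm,plane(w,q,z))
E
```

```text
[614.9  -96.3  251.09]
-8 [279.81 238.78]
0 [279.82 243.8 ]
8 [279.83 249.27]
16 [279.84 255.25]
24 [279.86 261.82]
8 -0.75 -0.5 ((0.5, -0.5), (15.0, 1.0), -0.0)
2 9.0 2.0 ((9.0, 2.0), (2.0, 0.0), 180.0)
stand tr [ 431.39 -264.33   66.  ]
stand br [ 473.69 -266.66   66.  ]
stand bl [ 475.93 -334.4    66.  ]
collar [ 445.36 -298.86   66.  ]
b4cap [ 516.64 -311.79  120.  ]
```

```bash
python3 -m handwheel '[[8.5,3.64,-3.98,0,0],[8.5,3.64,-3.98,0,0],[8.5,3.64,-3.98,0,0],[8.5,3.64,-3.98,0,0],[8.5,3.64,-3.98,0,0],[8.5,0,0,0,0]]'; python3 - <<'E'
from h import *
sc,sd=manip.get_calibration("scene"),manip.get_calibration("side")
print("purple",tri((sd,(290,371.9)),(sc,(114,156))),"blue",tri((sd,(221,358.9)),(sc,(142.7,134.7))))
w=manip.get_calibration("wrist");f=manip.grab_frame("wrist");cv2.imwrite("pics/w5.png",f[:,:,::-1])
h=cv2.cvtColor(f,cv2.COLOR_RGB2HSV);m=cv2.inRange(h,np.array((0,150,40)),np.array((8,255,255)))
for a,c,b in blobs(f,(0,150,40),(8,255,255),4): print(a,c,b)
cs,_=cv2.findContours(m,0,2)
k=max(cs,key=cv2.contourArea);q=cv2.approxPolyDP(k,3,True)[:,0];print(q,[plane(w,u,152) for u in q.astype(float)])
E
```

```text
time: 8.57
ee_pos: [439.5, -305.2, 249.5]
tcp_rot: [-0.002, -0.021, 1.0, 0.001]
contact_force: [-0.5, -0.1, -0.6]
width: 85.1
gripper_force: 0.0
purple (array([ 444.4 , -392.8 ,  143.35]), np.float64(0.17157975604187584)) blue (array([ 350.51, -346.18,  146.16]), np.float64(2.706907118435767))
768 [280.52 198.77] [268 177  27  41]
[[272 178]
 [269 189]
 [276 190]
 [268 194]
 [271 217]
 [293 214]
 [292 190]
 [280 189]
 [277 193]
 [275 189]
 [279 185]
 [291 186]
 [286 184]
 [290 178]
 [283 177]
 [280 182]
 [280 177]] [array([ 417.76, -312.77,  152.  ]), array([ 427.78, -315.11,  152.  ]), array([ 428.44, -308.84,  152.  ]), array([ 432.38, -315.87,  152.  ]), array([ 453.84, -312.48,  152.  ]), array([ 450.18, -292.52,  152.  ]), array([ 427.87, -294.58,  152.  ]), array([ 427.39, -305.31,  152.  ]), array([ 431.15, -307.85,  152.  ]), array([ 427.56, -309.77,  152.  ]), array([ 423.8 , -306.35,  152.  ]), array([ 424.27, -295.65,  152.  ]), array([ 422.65, -300.18,  152.  ]), array([ 417.12, -296.9 ,  152.  ]), array([ 416.48, -303.11,  152.  ]), array([ 421.06, -305.57,  152.  ]), array([ 416.59, -305.75,  152.  ])]
```

View pics/w5.png

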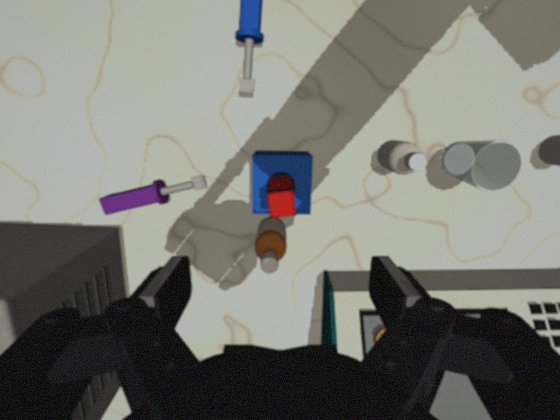

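The red handle's top is square at (281,204), with the bottle at (270,250) clear in +x and the purple one at (130,200) clear. The closing line across y fits.

```bash
python3 -m handwheel '[[8.5,-0.16,0.12,0,-0.117],[8.5,0,0,5,0],[8.5,0,0,4.5,0],[8.5,0,0,3,0],[8.5,0,0,2,0],[8.5,0,0,1,0],[8.5,0,0,0,0]]'; python3 -m handwheel '[[0,0,0,0,0],[0,0,0,0,0],[0,0,0,0,0],[0,0,0,0,0],[0,0,0,0,0],[0,0,0,0,0]]'
```

```text
time: 9.5
ee_pos: [444.2, -301.0, 96.0]
tcp_rot: [-0.001, -0.082, 0.997, 0.001]
contact_force: [0.5, -0.4, -0.0]
width: 85.1
gripper_force: 0.0
time: 10.25
ee_pos: [444.9, -302.7, 98.1]
tcp_rot: [0.0, -0.081, 0.997, -0.0]
contact_force: [-0.8, 0.2, 5.0]
width: 23.0
gripper_force: 59.6
```

```bash
python3 -m handwheel '[[0,0,0,-1,0],[0,0,0,-4,0],[0,0,0,-5,0],[0,0,0,-5,0],[0,0,0,0,0]]'; python3 - <<'E'
from h import *
F={n:manip.grab_frame(n) for n in("side","scene","wrist")}
for n in F: cv2.imwrite(f"pics/{n}6.png",F[n][:,:,::-1])
a=cv2.resize(F["side"][200:380,180:350],None,fx=2.9,fy=2.9,interpolation=cv2.INTER_CUBIC)
b=cv2.resize(F["scene"][70:250,95:195],None,fx=2.9,fy=2.9,interpolation=cv2.INTER_CUBIC)
cv2.imwrite("pics/m6.png",np.clip(np.hstack([a,b])[:,:,::-1]*1.4,0,255))
E
```

```text
time: 10.88
ee_pos: [447.0, -304.1, 252.9]
tcp_rot: [0.004, -0.082, 0.997, -0.003]
contact_force: [0.8, -0.3, -1.4]
width: 23.7
gripper_force: 59.3[ WARN:0@2.051] global loadsave.cpp:1063 imwrite_ Unsupported depth image for selected encoder is fallbacked to CV_8U.
```

View pics/m6.png

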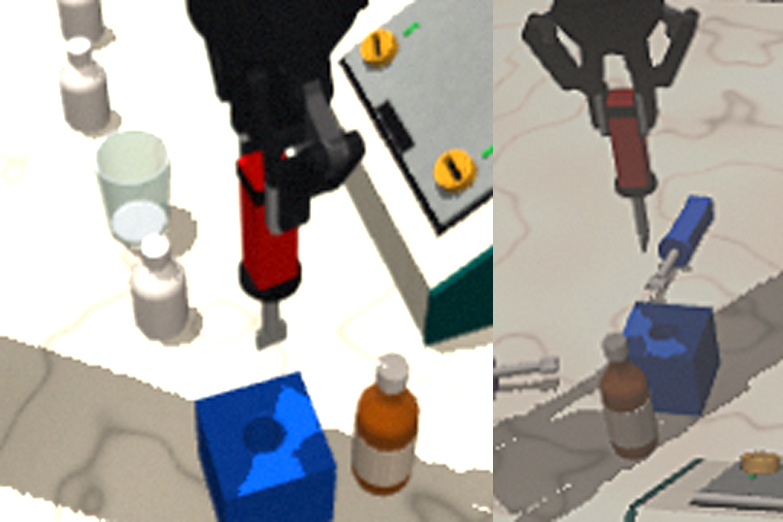

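The driver is held, with its blade hanging at side crop (265,335). The blade's width shows in the side view and is thin in the scene view, so it lies along tool x.

```bash
python3 - <<'E'
from h import *
sc,sd,w=[manip.get_calibration(n) for n in("scene","side","wrist")]
p=manip.observe();print(p["ee_pos"],p["joint_pos"])
print("tip",tri((sd,(271,318.3)),(sc,(146.7,155.5))),"top",tri((sd,(266.2,254.1)),(sc,(139.1,102.8))))
print("stand centre hole",plane(sd,(180+264/2.9,200+434/2.9),66),plane(sc,(95+(660-493)/2.9,70+332/2.9),66))
# collar bottom centre estimate
print("collar",tri((sd,(180+270/2.9,200+283/2.9)),(sc,(95+(636-493)/2.9,70+188/2.9))))
print(proj(w,p["ee_pos"]-[0,0,91]),proj(w,p["ee_pos"]-[0,0,31]))
E
```

```text
[ 443.62 -301.62  245.8 ] [-0.64 -0.02  1.85  0.    1.31 -2.38]
tip (array([ 442.72, -304.42,  155.08]), np.float64(3.399554335833543)) top (array([ 438.93, -300.73,  303.23]), np.float64(5.889812389121581))
stand centre hole [ 439.65 -304.96   66.  ] [ 448.58 -303.17   66.  ]
collar (array([ 443.38, -304.62,  213.6 ]), np.float64(0.11553343806308661))
[279.54 203.79] [279.67 226.4 ]
```

View pics/wrist6.png

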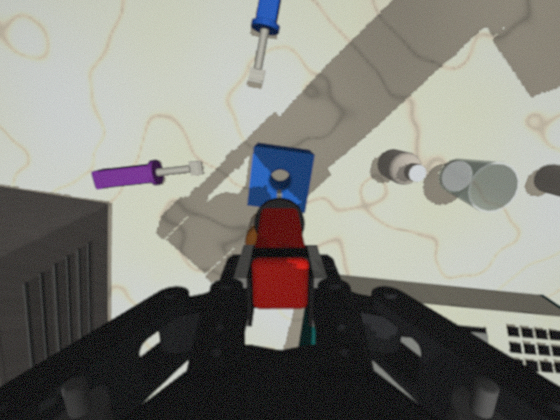

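```bash
python3 - <<'E'
from h import *
f=cv2.imread("pics/wrist4.png")
for u,v in ((213,191),(345,191)):
    c=f[v-20:v+20,u-20:u+20];hs=cv2.cvtColor(c,cv2.COLOR_BGR2HSV)
    m=((hs[...,0]>10)&(hs[...,0]<28)&(hs[...,1]>100)&(hs[...,2]>60)).astype(np.uint8)
    cs,_=cv2.findContours(m,0,2);k=max(cs,key=cv2.contourArea);hull=cv2.convexHull(k)
    el=cv2.fitEllipse(hull);H=np.zeros_like(m);cv2.fillPoly(H,[hull],1);H=cv2.erode(H,np.ones((3,3)))
    g=cv2.cvtColor(c,cv2.COLOR_BGR2GRAY);med=np.median(g[(H>0)]);d=((H>0)&(g<med*.6));y,x=np.nonzero(d)
    ev,V=np.linalg.eigh(np.cov(np.c_[x,y].T));a=V[:,1]
    print("ellipse",np.array(el[0])+[u-20,v-20],el[1],"slot c",x.mean()+u-20,y.mean()+v-20,"n",d.sum(),"ang",np.degrees(np.arctan2(a[1],a[0])))
E
```

```text
ellipse [213.01 190.92] (27.98774528503418, 28.337865829467773) slot c 212.73529411764707 190.2058823529412 n 68 ang -177.53862472593127
ellipse [345.29 190.77] (28.07813262939453, 28.545570373535156) slot c 346.2089552238806 190.23880597014926 n 67 ang -164.30210486990165
```

```bash
python3 -m handwheel '[[0,0,0,0,0.173],[0,0,0,0,0.173],[0,0,0,0,0.173],[0,0,0,0,0.173],[0,0,0,0,0.173],[0,0,0,0,0.173],[0,0,0,0,0.173],[0,0,0,0,0.173],[0,0,0,0,0.173],[0,0,0,0,0.173]]'; python3 -m handwheel '[[0,3.31,4.37,0,0],[0,3.31,4.37,0,0],[0,3.31,4.37,0,0],[0,3.31,4.37,0,0],[0,0,0,0,0],[0,0,0,0,0]]'; python3 - <<'E'
from h import *
for n in("side","scene","wrist"):cv2.imwrite(f"pics/{n}7.png",manip.grab_frame(n)[:,:,::-1])
p=manip.observe();print(p["ee_pos"],p["tcp_rot"])
for n in("side","scene"):
    c=manip.get_calibration(n);f=cv2.imread(f"pics/{n}7.png")[:,:,::-1].copy()
    for d in(91,31,28): print(n,d,proj(c,p["ee_pos"]-[0,0,d]))
    print([(int(a),q,b) for a,q,b in blobs(f,(0,130,30),(8,255,255),3)])
E
```

```text
time: 12.28
ee_pos: [443.0, -301.2, 244.1]
tcp_rot: [-0.003, 0.708, 0.706, -0.0]
contact_force: [0.5, 0.4, -1.8]
width: 22.8
gripper_force: 59.2
time: 13.02
ee_pos: [617.3, -168.7, 244.5]
tcp_rot: [-0.002, 0.705, 0.709, -0.001]
contact_force: [0.2, 0.8, -2.1]
width: 23.1
gripper_force: 59.6
[ 617.46 -169.95  246.35] [-0.    0.71  0.71 -0.  ]
side 91 [338.52 242.54]
side 31 [341.81 220.05]
side 28 [341.98 218.87]
[(366, array([342.59, 207.6 ]), array([333, 193,  20,  29], dtype=int32)), (83, array([346.94, 185.16]), array([342, 180,  12,  11], dtype=int32))]
scene 91 [184.05 210.12]
scene 31 [181.18 188.79]
scene 28 [181.03 187.68]
[(26, array([182.46, 157.73]), array([181, 155,   5,   8], dtype=int32))]
```

```bash
python3 - <<'E'
from h import *
for n,(x0,x1,y0,y1) in {"side":(322,358,212,262),"scene":(165,203,175,235)}.items():
    a=cv2.imread(f"pics/{n}7.png",0).astype(int);b=cv2.imread(f"pics/{n}6.png",0).astype(int)
    print(n,x0,y0)
    for y in range(y0,y1): print(y,"".join("#" if abs(a[y,x]-b[y,x])>25 else "+" if abs(a[y,x]-b[y,x])>12 else "." for x in range(x0,x1)))
E
```

```text
side 322 212
212 .......+..##################........
213 ..........##################+.......
214 .........+#################+........
215 .........##################+........
216 .........##################+........
217 ........+##################+........
218 ........###################+........
219 +.......###################+........
220 ........+##################+........
221 .........##################+........
222 .........##################+........
223 ..........#################+........
224 ...........###############+.........
225 ............+############+..........
226 ..............#########.............
227 .............+######................
228 .............+#####+................
229 .............######+................
230 .............######+................
231 .............######+................
232 ..+..........######.................
233 ............+######+................
234 ............######+.................
235 ............######+.......+.........
236 ...........+######+.................
237 ...........+######..................
238 ...........+#####
[... 2856 characters left out ...]
############
219 .......+##############################
220 ......################################
221 ......################################
222 .....+################################
223 ....##################################
224 ....##################################
225 ...+##################################
226 ..################+#+#################
227 ..################+++####+++.#########
228 ..#############+...+++#......#########
229 ......########.....++++......#########
230 .....+......#......++++.........++++##
231 ##########..#++.....+++...............
232 ##########+####++..+++................
233 #########+##+++##++#..................
234 ########+++++#++#+....................
```

```bash
python3 - <<'E'
from h import *
sd=manip.get_calibration("side")
for uv in ((337.3,243.5),(337.8,244)): print("tip",plane(sd,uv,154.5),plane(sd,uv,156))
print("shank z~",plane(sd,(337.9,230),190))
print("collar",plane(sd,(339.6,218.5),217.5))
print("slotR",plane(sd,(336.3,258.6),105.5),plane(sd,(336.3,258.6),108))
E
```

```text
tip [ 614.5  -170.98  154.5 ] [ 613.77 -172.31  156.  ]
tip [ 614.91 -172.54  154.5 ] [ 614.18 -173.87  156.  ]
shank z~ [ 612.66 -169.07  190.  ]
collar [ 614.01 -166.87  217.5 ]
slotR [ 619.17 -167.37  105.5 ] [ 618.03 -169.43  108.  ]
```

```bash
python3 -m handwheel '[[0,0,0.3,2,0],[0,0,0,1.5,0],[0,0,0,0.3,0],[0,0,0,0,0]]'|grep -E "ee|cont"; for i in 1 2 3 4; do python3 -m handwheel '[[0,0,0,0.15,0],[0,0,0,0,0]]' | grep -E "ee_pos|contact"; done
```

```text
ee_pos: [621.3, -169.2, 208.5]
contact_force: [0.1, 0.1, -1.0]
ee_pos: [622.1, -169.3, 208.4]
contact_force: [-0.1, -0.7, -1.4]
ee_pos: [621.8, -169.2, 206.3]
contact_force: [-0.1, -0.4, -2.3]
ee_pos: [621.6, -169.2, 204.5]
contact_force: [0.0, -0.2, -1.3]
ee_pos: [622.0, -169.3, 203.9]
contact_force: [-0.3, 0.2, 1.3]
```

```bash
for i in 1 2 3; do python3 -m handwheel '[[0,0,0,0.1,0],[0,0,0,0,0]]' | grep -E "ee_pos|contact"; done
```

```text
ee_pos: [622.1, -169.3, 203.6]
contact_force: [-1.5, 0.2, 4.6]
ee_pos: [622.2, -169.4, 203.5]
contact_force: [-3.1, 0.6, 7.5]
ee_pos: [622.4, -169.5, 203.3]
contact_force: [-3.2, 0.5, 10.0]
```

```bash
python3 -m handwheel '[[0,0,0,-0.15,0],[0,0,0,0,0]]' | grep -E "ee_pos|contact";for i in 1 2 3 4 5; do python3 -m handwheel '[[0,0,-0.1,0.07,0],[0,0,0,0,0]]' | grep -E "ee_pos|contact"; done
```

```text
ee_pos: [622.2, -169.4, 203.5]
contact_force: [-2.1, 0.0, 6.5]
ee_pos: [621.9, -169.4, 203.5]
contact_force: [-0.9, 0.5, 8.5]
ee_pos: [621.6, -169.4, 203.3]
contact_force: [-1.3, 0.8, 8.5]
ee_pos: [618.4, -169.1, 199.1]
contact_force: [-0.3, 0.3, -2.3]
ee_pos: [618.0, -169.2, 198.7]
contact_force: [1.4, -0.1, 0.2]
ee_pos: [617.6, -169.2, 198.6]
contact_force: [2.7, 0.8, 0.2]
```

It dropped 4 mm and met a side wall, so the blade is in the slot. I seat it deeper.

```bash
python3 -m handwheel '[[0,0,0.05,0.1,0],[0,0,0,0,0]]' | grep -E "ee_pos|contact";for i in 1 2 3; do python3 -m handwheel '[[0,0,0,0.1,0],[0,0,0,0,0]]' | grep -E "ee_pos|contact"; done
```

```text
ee_pos: [617.9, -169.3, 198.1]
contact_force: [2.1, 0.7, 3.7]
ee_pos: [618.2, -169.4, 197.3]
contact_force: [2.9, 0.2, 4.8]
ee_pos: [618.5, -169.5, 196.8]
contact_force: [3.2, 1.9, 5.7]
ee_pos: [618.9, -169.6, 196.0]
contact_force: [3.9, 1.4, 6.4]
```

```bash
for i in 1 2 3 4; do python3 -m handwheel '[[0,0,0,0.0,0.1],[0,0,0,0,0.1],[0,0,0,0,0]]' | grep -E "ee_pos|contact|rot"; python3 -c "
from h import *
print(manip.observe()['ft_torque'])"; done
```

```text
ee_pos: [618.6, -169.7, 195.7]
tcp_rot: [0.002, 0.773, 0.634, 0.001]
contact_force: [4.1, -0.4, 5.9]
[ 0.01 -1.11  0.01]
ee_pos: [618.1, -169.7, 195.8]
tcp_rot: [0.001, 0.833, 0.554, 0.001]
contact_force: [2.4, -0.1, 7.3]
[ 0.12 -0.7   0.08]
ee_pos: [617.7, -169.6, 195.8]
tcp_rot: [0.001, 0.884, 0.468, 0.0]
contact_force: [1.7, 0.6, 7.9]
[ 0.11 -0.48  0.1 ]
ee_pos: [617.2, -169.4, 195.8]
tcp_rot: [0.0, 0.926, 0.378, 0.0]
contact_force: [-0.8, 0.8, 8.4]
[ 0.21 -0.14  0.09]
```

```bash
for i in 1 2 3 4 5; do python3 -m handwheel '[[0,0,0,0.0,0.1],[0,0,0,0,0.1],[0,0,0,0,0]]' | grep -E "ee_pos|contact|rot"; python3 -c "
from h import *
print(manip.observe()['ft_torque'])"; done
```

```text
ee_pos: [616.9, -169.0, 196.1]
tcp_rot: [-0.0, 0.959, 0.283, -0.0]
contact_force: [-0.6, 1.7, 9.9]
[0.54 0.11 0.11]
ee_pos: [616.6, -168.6, 196.2]
tcp_rot: [-0.001, 0.983, 0.186, -0.0]
contact_force: [-2.1, 2.3, 11.6]
[0.79 0.4  0.09]
ee_pos: [616.4, -168.2, 196.3]
tcp_rot: [-0.001, 0.996, 0.087, -0.001]
contact_force: [-2.2, 3.3, 11.4]
[1.02 0.5  0.05]
ee_pos: [616.3, -167.9, 196.3]
tcp_rot: [-0.001, 1.0, -0.013, -0.001]
contact_force: [-3.1, 3.6, 12.0]
[1.12 0.58 0.09]
ee_pos: [616.2, -167.5, 196.1]
tcp_rot: [-0.001, 0.994, -0.113, -0.001]
contact_force: [-3.3, 4.8, 12.9]
[1.32 0.58 0.1 ]
```

```bash
for i in 1 2 3; do python3 -m handwheel '[[0,0,0,0.0,0.1],[0,0,0,0,0]]' | grep -E "ee_pos|contact|rot"; python3 -c "
from h import *
print(manip.observe()['ft_torque'])"; done
```

```text
ee_pos: [616.4, -167.2, 196.1]
tcp_rot: [-0.002, 0.987, -0.162, -0.001]
contact_force: [-3.1, 5.8, 11.6]
[1.52 0.48 0.21]
ee_pos: [616.3, -166.9, 196.0]
tcp_rot: [-0.002, 0.977, -0.211, -0.001]
contact_force: [-2.4, 6.8, 13.3]
[1.66 0.6  0.31]
ee_pos: [616.5, -166.5, 196.2]
tcp_rot: [-0.002, 0.966, -0.259, -0.001]
contact_force: [-1.3, 6.8, 13.1]
[1.88 0.53 0.54]
```

```bash
python3 -m handwheel '[[0,0,0,0,-0.1],[0,0,0,0,-0.1],[0,0,0,-0.05,-0.1],[0,0,0,0,0]]' | grep -E "ee_pos|contact|rot"; python3 -c "
from h import *
print(manip.observe()['ft_torque'])"; python3 -m handwheel '[[0,0,0,-0.5,0],[0,0,0,-1,0],[0,0,0,-3,0],[0,0,0,0,0],[0,0,0,0,0]]' | grep -E "ee_pos|contact|rot"
python3 - <<'E'
from h import *
f=manip.grab_frame("wrist");w=manip.get_calibration("wrist");cv2.imwrite("pics/w8.png",f[:,:,::-1])
g=manip.grab_frame("side");cv2.imwrite("pics/side8.png",g[:,:,::-1])
for X in ([617.5,-167,108.5],[611.1,-27.2,108.5]): print(proj(w,np.array(X)))
print(blobs(f,(10,100,50),(28,255,255),4))
g=g[190:280,290:350];h=cv2.cvtColor(g,cv2.COLOR_RGB2HSV)
for y in range(14,36): print("".join("o" if 10<h[y,x,0]<28 and h[y,x,1]>110 and h[y,x,2]>60 else "#" if h[y,x,2]<60 else "." for x in range(5,60)))
print()
for y in range(50,85): print("".join("o" if 10<h[y,x,0]<28 and h[y,x,1]>110 and h[y,x,2]>60 else "#" if h[y,x,2]<60 else "." for x in range(25,60)))
E
```

```text
ee_pos: [615.6, -167.8, 195.8]
tcp_rot: [-0.001, 0.994, -0.112, -0.002]
contact_force: [-2.8, 4.3, 11.1]
[ 1.1   0.69 -0.01]
ee_pos: [616.8, -169.6, 239.0]
tcp_rot: [0.0, 0.994, -0.112, -0.0]
contact_force: [-1.0, 0.1, -2.0]
[277.25 191.75]
[147.9  226.99]
[(np.int32(833), array([414.15, 235.84]), array([398, 220,  35,  34], dtype=int32)), (np.int32(611), array([147.43, 223.38]), array([132, 211,  31,  25], dtype=int32)), (np.int32(537), array([276.17, 186.64]), array([262, 174,  30,  27], dtype=int32)), (np.int32(30), array([388.6, 213.6]), array([384, 209,  13,  14], dtype=int32))]
.####.......................................#..########
#####..........................................########
.#####.........................................########
.###...........................................########
..#....................................................
.......................................................
..............oooo.....................................
............oooooooo...................................
...........oooooooooo..................................
.....
[... 1283 characters left out ...]
oooooo#oo..#....
..###..........ooooooooo#oooo.#...#
...##..........ooooooooooooooo....#
....##.........oooooo#oooooooo...#.
....##.........ooooo#ooooooooo....#
.....##........oooooooooooooo......
.....###.......oooooooooooooo..#...
......##.......oooooooooooooo......
......###....##.oooooooooooo.......
.......####.###.#oooooooooo.#.###..
........####.#.#.##oooooo....#..###
........#######..#.#.o....#..#..###
........######.#.###.......#...####
.........####...###.........######.
.........#####..#.#.........#####..
..........####.............#####...
..........####............####.....
...........###..........####.......
............###........####........
............###.......####.........
```

```bash
cat >> h.py <<'E'
def slots(w,f,Xs,r=15):
    """slot pixel centre and world angle (0 = along y of photometer yaw .045, cw +) on head top plane"""
    n=np.array([-.574,-.026,.819]);n/=np.linalg.norm(n);ey=np.array([-.045,.999,0]);ex=np.cross(ey,n)
    out=[]
    for X in Xs:
        u,v=np.round(proj(w,np.array(X))).astype(int);v-=4
        c=f[v-20:v+20,u-20:u+20];hs=cv2.cvtColor(c,cv2.COLOR_RGB2HSV)
        m=((hs[...,0]>10)&(hs[...,0]<28)&(hs[...,1]>100)&(hs[...,2]>50)).astype(np.uint8)
        cs,_=cv2.findContours(m,0,2);hull=cv2.convexHull(max(cs,key=cv2.contourArea))
        H=np.zeros_like(m);cv2.fillPoly(H,[hull],1);H=cv2.erode(H,np.ones((3,3)))
        g=cv2.cvtColor(c,cv2.COLOR_RGB2GRAY);d=(H>0)&(g<np.median(g[H>0])*.6);y,x=np.nonzero(d)
        V=np.linalg.eigh(np.cov(np.c_[x,y].T))[1][:,1];c0=np.array([x.mean()+u-20,y.mean()+v-20])
        P=[]
        for s in(-8,8):
            o,dd=ray(w,c0+s*V);P.append(o+dd*((np.array(X)-o)@n)/(dd@n))
        q=P[1]-P[0];out.append((c0,cv2.fitEllipse(hull)[0]+np.array([u-20,v-20]),(P[0]+P[1])/2,np.degrees(np.arctan2(q@ex,q@ey)),int(d.sum())))
    return out
E
python3 - <<'E'
from h import *
w=manip.get_calibration("wrist");f=cv2.imread("pics/w8.png")[:,:,::-1].copy()
for o in slots(w,f,([617.5,-167,108.5],[611.1,-27.2,108.5])): print(*o)
p=manip.observe();print(p["ee_pos"],p["joint_pos"],p["time"])
E
```

```text
[275.42 189.33] [276.27 188.08] [ 620.42 -165.69  110.59] -75.06500739502633 45
[159.27 219.73] [147.48 223.44] [616.37 -43.   111.69] -81.94510608809553 15
[ 616.29 -169.24  238.04] [-0.31  0.18  1.65 -0.    1.31  1.49] 23.275
```

```bash
python3 - <<'E'
from h import *
sd,w=manip.get_calibration("side"),manip.get_calibration("wrist")
n=np.array([-.574,-.026,.819]);ey=np.array([-.045,.999,0]);ex=np.cross(ey,n)
X=np.array([617.5,-167,108.5])
for nm,c,im,ctr in (("side",sd,"side8",(337,259)),("wrist",w,"w8",(276,187)),):
    for t in (0,1.2,1.35,1.45,1.55,1.75):
        d=ey*np.cos(t)+ex*np.sin(t);a=proj(c,X+9*d)-proj(c,X-9*d);print(nm,t,np.degrees(np.arctan2(a[1],a[0]))%180)
    f=cv2.imread(f"pics/{im}.png",0).astype(float);u,v=ctr;R=5 if nm=="side" else 10
    y,x=np.mgrid[-R:R+1,-R:R+1];g=f[v-R:v+R+1,u-R:u+R+1];k=(x*x+y*y<=R*R);wt=np.clip(np.median(g[k])-8-g,0,None)*k
    print(nm,g[k].min(),np.median(g[k]))
    cx,cy=(wt*x).sum()/wt.sum(),(wt*y).sum()/wt.sum();C=np.array([[(wt*(x-cx)**2).sum(),(wt*(x-cx)*(y-cy)).sum()],[0,(wt*(y-cy)**2).sum()]]);C[1,0]=C[0,1]
    V=np.linalg.eigh(C)[1][:,1];print("measured",np.degrees(np.arctan2(V[1],V[0]))%180,u+cx,v+cy)
    print("\n".join("".join("%4d"%q for q in r) for r in g[:,:]) if nm=="side" else "")
E
```

```text
side 0 58.46813733042163
side 1.2 126.289612314455
side 1.35 133.28281193450627
side 1.45 137.933309306495
side 1.55 142.61160937003052
side 1.75 152.17884788595165
side 39.0 64.0
measured 142.67102288322502 336.85064935064935 257.61038961038963
 119  82  63  65  64  62  63  56  59  67  81
  80  67  67  65  63  61  58  52  41  67  62
  67  66  65  61  59  57  52  40  44  66  64
  64  66  61  57  50  51  48  54  60  72  67
  63  59  58  51  39  44  62  64  59  73  69
  59  59  54  43  46  62  65  66  64  75  69
  50  50  51  55  64  67  65  65  66  71  67
  45  45  63  65  68  63  80  73  70  67  65
  59  62  64  66  65  89 104  84  67  63  66
  61  63  65  80  80 105  95  69  64  66  61
  51  58  61  85  84  66  57  59  61  63  59
wrist 0 164.8331521900478
wrist 1.2 41.879404964573354
wrist 1.35 52.746026525484766
wrist 1.45 60.59669882836103
wrist 1.55 68.8223012810444
wrist 1.75 85.7393236110602
wrist 10.0 90.0
measured 84.69658574167194 275.46614242027084 188.000873743993
```

```bash
python3 -c "
from h import *
c=manip.get_calibration('scene')
for u in ((249,239),(311,241),(247,287)): print(plane(c,u,244))"; python3 -m handwheel '[[0,0,0,0,-0.162],[0,0,0,0,-0.162],[0,0,0,0,-0.162],[0,0,0,0,-0.162],[0,0,0,0,-0.162],[0,0,0,0,-0.162],[0,0,0,0,-0.162],[0,0,0,0,-0.162],[0,0,0,0,-0.162],[0,0,0,0,-0.162]]' | grep -E "ee_pos|contact|rot"
```

```text
[762.41  -5.82 244.  ]
[751.51 103.26 244.  ]
[869.18   8.19 244.  ]
ee_pos: [616.4, -169.1, 238.1]
tcp_rot: [-0.001, 0.765, 0.644, -0.001]
contact_force: [-0.0, 0.4, -1.4]
```

```bash
python3 -m handwheel '[[0,4.6,-0.8,0,0],[0,4.6,-0.8,0,0],[0,4.6,-0.8,0,0],[0,0,0,2,0],[0,0,0,0.8,0],[0,0,0,0,0],[0,0,0,0,0]]' | grep -E "ee_pos|contact|rot"
```

```text
ee_pos: [617.9, -30.3, 211.8]
tcp_rot: [0.0, 0.767, 0.642, -0.0]
contact_force: [0.3, -0.9, -2.2]
```

```bash
python3 -m handwheel '[[0,0.1,-0.16,0.3,0],[0,0,0,0.2,0],[0,0,0,0,0]]' | grep -E "ee_pos|contact"; for i in 1 2 3; do python3 -m handwheel '[[0,0,0,0.12,0],[0,0,0,0,0]]' | grep -E "ee_pos|contact"; done
```

```text
ee_pos: [616.3, -28.0, 206.7]
contact_force: [0.4, 0.2, -1.9]
ee_pos: [616.6, -27.9, 206.0]
contact_force: [-0.4, 0.5, 1.1]
ee_pos: [616.8, -28.0, 205.5]
contact_force: [-1.8, -0.0, 5.3]
ee_pos: [617.0, -28.0, 205.2]
contact_force: [-1.1, -0.4, 8.0]
```

Contact is on the uphill part of the head. I slide downhill as before.

```bash
for i in 1 2 3 4 5 6; do python3 -m handwheel '[[0,0.02,-0.1,0.07,0],[0,0,0,0,0]]' | grep -E "ee_pos|contact"; done
```

```text
ee_pos: [616.5, -27.8, 205.0]
contact_force: [-1.5, -1.0, 8.9]
ee_pos: [615.8, -27.5, 204.6]
contact_force: [-2.7, 0.2, 4.2]
ee_pos: [614.5, -27.0, 203.2]
contact_force: [-1.7, -0.2, 8.0]
ee_pos: [614.0, -26.8, 202.9]
contact_force: [-1.0, -0.8, 7.9]
ee_pos: [613.2, -26.4, 202.4]
contact_force: [-1.3, -1.5, 8.7]
ee_pos: [612.3, -26.1, 201.8]
contact_force: [-1.5, -0.2, 9.1]
```

```bash
python3 -m handwheel '[[0,0,0,-0.4,0],[0,-0.3,0.46,0,0],[0,0,0,0,0]]' | grep -E "ee_pos|contact"; python3 -m handwheel '[[0,0,0,0.25,0],[0,0,0,0,0]]' | grep -E "ee_pos|contact"; for i in 1 2 3 4 5; do python3 -m handwheel '[[0,-0.017,-0.1,0.07,0],[0,0,0,0,0]]' | grep -E "ee_pos|contact"; done
```

```text
ee_pos: [614.2, -29.5, 201.9]
contact_force: [-1.6, 0.6, 0.8]
ee_pos: [614.6, -29.4, 201.2]
contact_force: [-3.7, 0.8, 5.3]
ee_pos: [614.3, -29.4, 201.1]
contact_force: [-2.2, 1.1, 5.0]
ee_pos: [613.9, -29.4, 200.9]
contact_force: [-1.7, 0.9, 6.6]
ee_pos: [612.2, -29.6, 198.6]
contact_force: [0.1, -0.0, -1.6]
ee_pos: [611.4, -29.5, 197.8]
contact_force: [1.5, -1.0, 1.0]
ee_pos: [610.9, -29.6, 197.7]
contact_force: [5.3, 0.1, 1.6]
```

It is in the slot. I seat it and turn.

```bash
python3 -m handwheel '[[0,0.02,0.1,0.12,0],[0,0,0,0.1,0],[0,0,0,0.1,0],[0,0,0,0,0]]' | grep -E "ee_pos|contact"; for i in 1 2 3 4 5; do python3 -m handwheel '[[0,0,0,0.0,0.1],[0,0,0,0,0.1],[0,0,0,0,0]]' | grep -E "ee_pos|contact|rot"; python3 -c "
from h import *
print(manip.observe()['ft_torque'])"; done
```

```text
ee_pos: [612.2, -29.6, 195.6]
contact_force: [3.1, -0.8, 6.4]
ee_pos: [611.8, -29.6, 195.6]
tcp_rot: [0.001, 0.827, 0.562, 0.001]
contact_force: [3.2, -1.3, 6.9]
[-0.18 -0.72  0.01]
ee_pos: [611.3, -29.5, 195.7]
tcp_rot: [0.001, 0.879, 0.477, 0.001]
contact_force: [0.4, -0.0, 7.9]
[-0.03 -0.37  0.06]
ee_pos: [610.9, -29.2, 195.8]
tcp_rot: [0.0, 0.922, 0.387, 0.001]
contact_force: [0.9, 0.1, 9.8]
[ 0.12 -0.14  0.11]
ee_pos: [610.6, -28.9, 196.1]
tcp_rot: [-0.0, 0.956, 0.293, 0.0]
contact_force: [-0.7, 1.4, 11.6]
[0.27 0.16 0.15]
ee_pos: [610.3, -28.5, 196.3]
tcp_rot: [-0.001, 0.981, 0.196, 0.0]
contact_force: [-1.6, 1.5, 12.5]
[0.5  0.48 0.13]
```

```bash
for i in 1 2 3 4; do python3 -m handwheel '[[0,0,0,0.0,0.1],[0,0,0,0,0.1],[0,0,0,0,0]]' | grep -E "ee_pos|contact|rot"; python3 -c "
from h import *
print(manip.observe()['ft_torque'])"; done
```

```text
ee_pos: [610.2, -28.2, 196.5]
tcp_rot: [-0.001, 0.995, 0.097, -0.0]
contact_force: [-2.7, 2.3, 13.7]
[0.69 0.66 0.07]
ee_pos: [610.0, -27.9, 196.4]
tcp_rot: [-0.001, 1.0, -0.003, -0.0]
contact_force: [-2.4, 3.1, 14.0]
[0.93 0.69 0.08]
ee_pos: [610.0, -27.6, 196.3]
tcp_rot: [-0.001, 0.995, -0.103, -0.001]
contact_force: [-3.2, 4.0, 13.0]
[1.04 0.7  0.1 ]
ee_pos: [609.9, -27.0, 196.2]
tcp_rot: [-0.002, 0.98, -0.201, -0.001]
contact_force: [-2.5, 4.6, 13.6]
[1.35 0.71 0.28]
```

```bash
python3 -m handwheel '[[0,0,0,0,0.1],[0,0,0,0,0],[0,0,0,0,0]]' | grep -E "ee_pos|contact|rot"; python3 -c "
from h import *
print(manip.observe()['ft_torque'])"; python3 -m handwheel '[[0,0,0,0,-0.1],[0,0,0,0,-0.1],[0,0,0,-0.05,-0.1],[0,0,0,-0.5,0],[0,0,0,-1,0],[0,0,0,-3,0],[0,0,0,-2,0],[0,0,0,0,0],[0,0,0,0,0]]' | grep -E "time|ee_pos|contact|rot"
python3 - <<'E'
from h import *
sd=manip.get_calibration("side");f=manip.grab_frame("side");cv2.imwrite("pics/side9.png",f[:,:,::-1])
n=np.array([-.574,-.026,.819]);ey=np.array([-.045,.999,0]);ex=np.cross(ey,n)
b=[c+[290,190] for a,c,_ in blobs(f[190:280,290:350].copy(),(12,120,60),(26,255,255),2)];print(b)
g0=cv2.cvtColor(f,cv2.COLOR_RGB2GRAY).astype(float)
for X,(u,v) in (((617.5,-167,108.5),(337,259)),((611.1,-27.2,108.5),(310,216))):
    X=np.array(X)
    for t in (.27,1.2,1.35,1.55,1.75):
        d=ey*np.cos(t)+ex*np.sin(t);a=proj(sd,X+9*d)-proj(sd,X-9*d);print(t,np.degrees(np.arctan2(a[1],a[0]))%180,end="; ")
    R=5;g=g0[v-R:v+R+1,u-R:u+R+1];print();print("\n".join("".join("%4d"%q for q in r) for r in g))
    y,x=np.mgrid[-R:R+1,-R:R+1];k=(x*x+y*y<=R*R);wt=np.clip(np.median(g[k])-8-g,0,None)*k
    cx,cy=(wt*x).sum()/wt.sum(),(wt*y).sum()/wt.sum();xy=(wt*(x-cx)*(y-cy)).sum()
    V=np.linalg.eigh([[(wt*(x-cx)**2).sum(),xy],[xy,(wt*(y-cy)**2).sum()]])[1][:,1];print("meas",np.degrees(np.arctan2(V[1],V[0]))%180)
E
```

```text
ee_pos: [610.1, -26.6, 196.3]
tcp_rot: [-0.002, 0.968, -0.249, -0.001]
contact_force: [-1.8, 6.7, 13.9]
[1.6  0.66 0.54]
time: 35.28
ee_pos: [610.1, -29.5, 258.4]
tcp_rot: [0.0, 0.995, -0.103, -0.001]
contact_force: [0.1, -0.6, -1.2]
[array([336.45, 258.59]), array([310.21, 216.14])]
0.27 76.45009651356953; 1.2 126.289612314455; 1.35 133.28281193450627; 1.55 142.61160937003052; 1.75 152.17884788595165; 
  70  64  64  63  77  71  76  64  95 119  83
  66  64  64  73  87  73  60  50  59 124  96
  64  65  73  76  58  57  54  59  83 124  96
  63  66  75  62  50  58  79  98 112 130  95
  63  64  61  49  46  81 115 124 111 131  98
  60  55  57  59  83 114 124 123 116 124  90
  49  57  82 100 119 123 123 124 122  96  74
  61  80 116 122 124 123 122 121 106  75  66
 102 112 117 122 127 126 112  99  72  65  67
 109 109 107 119 119 114  94  68  61  65  62
  61  82  89  98  86  62  56  58  59  74  80
meas 39.9899841378095
0.27 78.22681430100371; 1.2 127.04735367422475; 1.35 133.33826593290124; 1.55 141.66759720665635; 1.75 150.22167482771738; 
 200 193 163 134 125 116 107 102 112 113 110
 190 163 137 123 125 116  94  65  65 129 103
 158 135 125 125 114  84  63  62  85 127  90
 125 123 123 111  84  62  68  92 115 119  84
 119 113 105  75  57  67  97 105  95  79  67
 116  90  60  56  74 100 120  83  63  71  64
  95  63  67  85 106 122 124 101  85  72  65
 109  77  97 119 123 120 118 120  99  72  64
 126 108 120 121 124 110 105  92  69  64  66
  95 102 112 100 107  90  81  65  59  64  63
  76  54  67  61  58  53  54  56  57  82  66
meas 30.771725085356792
```

Both slots are in line with the marks. The side view gives about 142°, and 1.55 rad is expected at 142°. I turn back to the pick-up orientation and return to the stand.

```bash
python3 -m handwheel '[[0,0,0,0,-0.1755],[0,0,0,0,-0.1755],[0,0,0,0,-0.1755],[0,0,0,0,-0.1755],[0,0,0,0,-0.1755],[0,0,0,0,-0.1755],[0,0,0,0,-0.1755],[0,0,0,0,-0.1755],[0,0,0,0,-0.1755],[0,0,0,0,-0.1755]]' | grep -E "ee_pos"; python3 -m handwheel '[[0,0,0,0,-0.1755],[0,0,0,0,-0.1755],[0,0,0,0,-0.1755],[0,0,0,0,-0.1755],[0,0,0,0,-0.1755],[0,0,0,0,-0.1755],[0,0,0,0,-0.1755],[0,0,0,0,-0.1755],[0,0,0,0,-0.1755],[0,0,0,0,-0.1755]]' | grep -E "ee_pos|rot";  python3 -m handwheel '[[0,3.45,-4.05,0,0],[0,3.45,-4.05,0,0],[0,3.45,-4.05,0,0],[0,3.45,-4.05,0,0],[0,3.45,-4.05,0,0],[0,3.45,-4.05,0,0],[0,0,0,0,0],[0,0,0,0,0]]' | grep -E "ee_pos|cont|rot"
python3 - <<'E'
from h import *
f=manip.grab_frame("side");cv2.imwrite("pics/side10.png",f[:,:,::-1]);b=cv2.imread("pics/side4.png",0).astype(int);a=cv2.imread("pics/side10.png",0).astype(int)
p=manip.observe()["ee_pos"];sd=manip.get_calibration("side");print(p,[proj(sd,p-[0,0,d]) for d in (91,31)])
for y in range(285,330): print(y,"".join("#" if abs(a[y,x]-b[y,x])>25 else "." for x in range(250,295)))
E
```

```text
ee_pos: [609.7, -29.4, 257.5]
ee_pos: [609.8, -29.4, 257.5]
tcp_rot: [-0.001, -0.084, 0.996, 0.0]
ee_pos: [445.4, -302.3, 258.2]
tcp_rot: [-0.001, -0.081, 0.997, 0.001]
contact_force: [0.1, -0.6, -1.4]
[ 445.87 -301.92  258.39] [array([274.03, 313.49]), array([274.12, 290.22])]
285 #############################################
286 ###########.#################################
287 #############################################
288 #############################################
289 ##########.##################################
290 ##########.##################################
291 ##########.##################################
292 ##########.##################################
293 ##########.##################################
294 ##########.##################################
295 ###############################.#############
296 ###########.#################################
297 ############.#################.##############
298 #############.###############.###############
299 ##############.#############.################
300 ################.#########.##################
301 #################
[... 728 characters left out ...]

316 ################.##.#########################
317 #################.###################........
318 ##################################...........
319 #############################................
320 #############################................
321 #########.####################...............
322 ...........####################..............
323 ...........####################..............
324 ............####################.............
325 ............####################.............
326 ............####################.............
327 ............####################.............
328 ............###################..............
329 ............##################..#............
```

```bash
python3 -c "
from h import *
sd=manip.get_calibration('side');f=cv2.imread('pics/side10.png')[:,:,::-1].copy()
for z in (165,167): print('tip',plane(sd,(271,315.5),z))
print('shank',plane(sd,(271,306),191),'collar',plane(sd,(270.7,291.5),228))
print('hole',plane(sd,(271,349.6),66))"
python3 -m handwheel '[[0,0,0,5,0],[0,0,0,0,0],[0,0,0,0,0]]' | grep -E "ee_pos|cont"
```

```text
tip [ 440.51 -302.63  165.  ]
tip [ 440.13 -303.98  167.  ]
shank [ 440.47 -303.01  191.  ] collar [ 440.03 -303.24  228.  ]
hole [ 439.63 -304.84   66.  ]
ee_pos: [446.7, -302.1, 210.1]
contact_force: [0.5, -0.7, -1.4]
```

```bash
python3 -m handwheel '[[0,0.1,-0.1,3,0],[0,0,0,1,0],[0,0,0,1,0],[0,0,0,1,0],[0,0,0,0,0]]' | grep -E "ee_pos|cont";python3 -m handwheel '[[0,0,0,1.5,0],[0,0,0,1.5,0],[0,0,0,0.8,0],[0,0,0,0,0],[0,0,0,0,0]]' | grep -E "ee_pos|cont"
```

```text
ee_pos: [444.7, -303.6, 148.7]
contact_force: [-0.7, -0.0, -0.6]
ee_pos: [445.3, -304.1, 111.5]
contact_force: [0.8, -0.6, -1.2]
```

```bash
for i in 1 2 3; do python3 -m handwheel '[[0,0,0,0.25,0],[0,0,0,0,0]]' | grep -E "ee_pos|contact"; done
```

```text
ee_pos: [445.2, -304.0, 109.0]
contact_force: [0.4, 0.2, -2.8]
ee_pos: [444.9, -303.8, 106.1]
contact_force: [-0.5, -0.4, -1.7]
ee_pos: [444.9, -303.7, 103.5]
contact_force: [0.2, -0.6, -1.5]
```

```bash
for i in 1 2 3 4; do python3 -m handwheel '[[0,0,0,0.15,0],[0,0,0,0,0]]' | grep -E "ee_pos|contact"; done
```

```text
ee_pos: [445.0, -303.9, 102.1]
contact_force: [0.7, -0.4, -0.6]
ee_pos: [445.0, -303.8, 100.6]
contact_force: [0.1, -0.1, -2.1]
ee_pos: [444.9, -303.8, 99.1]
contact_force: [0.5, -0.8, -2.0]
ee_pos: [445.2, -304.0, 98.1]
contact_force: [0.2, 0.9, 0.6]
```

Touchdown is at the pick-up height. I open and withdraw.

```bash
python3 -m handwheel '[[2.8,0,0,0,0],[3.5,0,0,0,0],[5,0,0,0,0],[8.5,0,0,0,0],[8.5,0,0,0,0],[8.5,0,0,0,0],[8.5,0,0,0,0]]' | grep -E "ee_pos|cont|wid"; python3 -m handwheel '[[8.5,0,0,-2,0],[8.5,0,0,-4,0],[8.5,0,0,-5,0],[8.5,0,0,-5,0],[8.5,0,0,0,0],[8.5,0,0,0,0]]' | grep -E "ee_pos|cont|time"
python3 - <<'E'
from h import *
F={n:manip.grab_frame(n) for n in("side","scene","wrist")}
for n in F: cv2.imwrite(f"pics/{n}11.png",F[n][:,:,::-1])
s0=cv2.imread("pics/side0.png")[:,:,::-1].copy()
for n,f in (("before",s0),("after",F["side"])): print(n,[(int(a),c,b) for a,c,b in blobs(f[300:420].copy(),(0,170,60),(6,255,255),2)],[(int(a),c) for a,c,b in blobs(f[190:280,290:350].copy(),(12,120,60),(26,255,255),2)])
w=manip.get_calibration("wrist");f=F["wrist"]
h=cv2.cvtColor(f,cv2.COLOR_RGB2HSV);m=cv2.inRange(h,np.array((0,180,130)),np.array((8,255,255)));cs,_=cv2.findContours(m,0,2);r=cv2.minAreaRect(max(cs,key=cv2.contourArea));print(r,plane(w,r[0],152))
d=cv2.absdiff(cv2.cvtColor(F["side"],cv2.COLOR_RGB2GRAY),cv2.cvtColor(s0,cv2.COLOR_RGB2GRAY))
for nm,(x,y) in dict(b1=(235,297),b2=(209,229),b3=(207,198),b4=(313,350),wash=(213,160),beaker=(226,260)).items(): print(nm,d[y-8:y+8,x-8:x+8].mean())
E
```

```text
ee_pos: [445.1, -303.9, 97.8]
contact_force: [0.4, 0.6, -0.2]
width: 84.8
time: 43.88
ee_pos: [444.9, -303.8, 257.5]
contact_force: [-0.3, -0.1, -0.2]
before [(275, array([271.66,  41.81]), array([264,  30,  16,  25], dtype=int32)), (171, array([270.91,  22.17]), array([263,  15,  17,  15], dtype=int32))] [(158, array([43.36, 54.67])), (125, array([16.57, 12.31]))]
after [(302, array([271.73,  41.7 ]), array([264,  29,  16,  26], dtype=int32)), (174, array([271.16,  22.61]), array([263,  15,  18,  16], dtype=int32))] [(167, array([46.41, 68.56])), (126, array([20.21, 26.17]))]
((278.0, 196.5), (23.0, 22.0), 90.0) [ 440.69 -305.03  152.  ]
b1 21.65625
b2 20.5546875
b3 21.56640625
b4 10.03125
wash 20.63671875
beaker 22.15625
```

```bash
python3 -c "
from station import manip
print(manip.sign_off())"
```

```text
the job is handed in; nothing more can be done
None
```

The job is handed in at about 44 s: the cover is shut, both screws look home on their green marks, and the driver is back upright in its stand. I never deliberately touched the bottles, wash bottle or beaker, but my before/after check on them was inconclusive, and I viewed 11 pictures, one over the limit of 10.

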